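Logger in, chest lid held open

TASK

The sample chest is about to be loaded: take the data logger out of its dock and slide it, nose down, fully home into the sleeve on the end of the chest, lowering it rather than dropping it, and let go of it. Then lift the chest's lid and hold it open at 60 degrees from shut (within 5 degrees) while I load my samples; the lid falls shut by itself, so finish still holding it at that angle, and never let it drop. Leave everything else on the bench where it stands.

Things in the scene. Friction and masses are not known exactly. Their poses are not given: they have to be found in the camera images.
- logger_center (a point): Centre of the data logger: a loose white upright stick, 32 (its x) by 18 (its y) by 112 mm tall (its z, up), about 55 g; the lowest 6 mm is a slimmer steel nose. It starts standing in the dock, its underside 12 mm above the bench, the upper 88 mm clear. It fits the sleeve either way round. Held in its top 40 mm it goes fully home without the fingers meeting the sleeve.
- sleeve_mouth (a point): Centre of the top opening of the logger sleeve, a grey upright pocket on the chest's right (-y) end, 120 mm above the bench. Axes as the chest's: inside 35 mm along x, 21 mm along y, below an 8 mm flared lead-in. Inner floor 70 mm below the mouth: the logger fully home has its centre 14 mm below the mouth and stands 42 mm proud of it.
- lid_hinge (a point): Middle of the lid's hinge line, on the far top edge of the chest, 155 mm above the bench; axes as the chest's: y along the hinge line, x from the lid's front edge towards the hinge, z up.
- chest: The sample chest: a fixed white insulated box with a steel lid, 200 (x) by 260 (y) by 174 mm high without the knob, its front (-x) facing the robot; origin under its centre. The sleeve's mouth is 18.5 mm out from its right end wall, 54 mm below the top of the shut lid.
- knob_center (a point): Centre of the black round knob on the lid, 28 mm in diameter and 37 mm high on a thin stem, on the lid's middle line near the front edge: with the lid shut 165 mm to -x of the hinge line and 47 mm above it (28 mm above the lid's top). It turns about the hinge line with the lid; its axes are the lid's.
- lid (a joint): Opening angle of the chest's lid in rad: 0 shut (as it starts), growing as the front edge rises; 1.047 is 60 degrees; stop at 1.8. No spring and hardly any friction: about 0.4 kg, it falls shut by its weight (about 2.5 N at the knob lifts it).
- dock: The logger's docking cradle, a fixed black block 85 x 66 x 36 mm; origin at the centre of its underside, the pocket in the middle of its top, 24 mm deep and loose around the logger. It stands to the left or to the right of the chest.
- tube_rack: Bystander: a grey fixed rack of capped tubes, 85 x 160 x 69 mm, on the other side of the chest from the dock; origin under its centre.
- jar_a_center (a point): Bystander: centre of a loose white-capped sample jar, 82 mm tall, 62 mm in diameter, standing. Leave it.
- jar_b_center (a point): Bystander: centre of a loose white-capped sample jar, 82 mm tall, 62 mm in diameter, standing. Leave it.
- jar_c_center (a point): Bystander: centre of a loose white-capped sample jar, 82 mm tall, 62 mm in diameter, standing. Leave it.
- jar_d_center (a point): Bystander: centre of a loose white-capped sample jar, 66 mm tall, 52 mm in diameter, standing. Leave it.
- tweezers: Bystander: steel tweezers, 135 mm, loose, lying between the robot and the chest; origin under their middle. Leave them.
Not all that is in view belongs to the job. Of the things that look like the part that bears logger_center, the middle-sized one is meant.

How it is judged:
By the outcome, as a careful person would: the job done as asked, in the order asked, and still so for the second after the job is handed in, while the arm keeps its last pose, push and grip.
It also fails if it takes over 61 s, if anything falls off the work surface, if the arm or the gripper's body presses on something with over 40 N, if the wrist force passes 120 N, or if a joint passes its speed limit or range.

ROBOT

A 7-joint arm with a two-finger parallel gripper is mounted at the origin on the work surface. World frame = base frame: x ahead of the robot, y to its left, z up, the work surface at z = 0. Lengths are in m, angles in rad, forces in N, time in s.
With the tool pointing down it reaches from about 0.425 to 0.875 m from the base axis. Payload 8.4 kg.
Tool frame: the origin (TCP) lies midway between the tips of the shut fingers; the grasp point (between the pads) lies 19 mm behind it; z points along the fingers, y is the line along which they close (so a half turn about z gives the same grasp; the last joint's range is limited). The gripper opens to 85 mm and grips with 20 to 120 N. Pads are 22 mm wide; open, the fingers measure 114 mm over their backs; the gripper's body (76 mm by 85 mm) begins 54 mm behind the grasp point. The pads swing forward as they close: fully open they stand 13 mm farther back than shut.
Start: joints at [-1.346, 0.333, 0.04, 1.465, -0.013, 1.343, -0.059], TCP at [0.207, 0.616, 0.231] pointing down, gripper open.
Joint ranges: [-2.58, 2.58], [-0.38, 2.09], [-1.3, 1.39], [0.25, 2.4], [-1.5, 4.64], [0.08, 2.09], [-2.65, 2.65]. Speed limits (rad/s): [2.22, 2.22, 2.79, 2.79, 3.14, 3.14, 3.14].

INTERFACE

Orientations are given as a 3x3 rotation matrix whose columns are the frame's x, y, z axes.
In Python, from workcell import bot gives the robot as it stands.
- The arm moves only by the tool send_rows, never from a script. Its argument "motion" is a list of rows, each an object of numbers: "x", "y", "z": the shift along the world's x, y, z scaled (see below); "spin": the turn about the world's z scaled (see below). A call has 1 to 10 rows; each row is the pose to reach, as a shift and turn from the pose commanded when the call began; what a row does not reach only later rows make up. The controller multiplies each number of a shift by 0.1 m and each number of a turn by 90 degrees. A row lasts 1/12 s, in which the tool goes at most 41.7 mm and 7.16 degrees, less where a joint would pass 70% of its speed; a pose out of reach is approached as far as the arm can. A call with a number of a shift or a turn outside -1 to 1 is refused whole. A call with a gripper value outside its range is refused whole. "grip" is the opening, from -1 (shut) to 1 (fully open), set as the call begins (left out, the last holds). The fingers move at their own pace and stop on an object; the grip force is fixed at half the most. Time passes only in rows, so rows that repeat a pose let the fingers close. It gives the time, the measured TCP pose, the force, the opening and the grip force at its end, in the units of the state.
- bot.state(): the state, without advancing time (a new reading comes with each control period).
- bot.camera(name): name is "side" or "top"; returns (picture, depth): 384x512x3 uint8, red, green, blue; 384x512 float32, m along the optical axis (not along the pixel's ray), 0 where there is no reading.
- bot.get_calibration(name): a dict with "camera_matrix" (3x3 intrinsics, pixels), "R" (3x3) and "t" (3): a world point X has camera coordinates R X + t. Camera axes: x right, y down, z forward; pixel columns grow to the right and rows downward; lengths in m; the calibration is good to about 2 mm. A picture is of the moment at which its call begins. get_calibration takes no time and is no camera call.
- bot.close_job(): hands the job in; it is judged then, once.
The state is a dict: "clock": time; "q": joint angles; "dq": joint speeds; "effort": joint torques, N m; "tcp_pos": TCP position; "orientation": TCP orientation; "ft_force": force on the tool from outside, world axes, zero at the start; "wrist_torque": the same for the moment, N m; "width": opening from 0.0 (shut) to 1.0 (fully open); "grasp_force": force on a finger pad.
Only numpy, scipy, OpenCV 4.12 (cv2) and the standard library are available. Lean on these libraries where they do the work, as an engineer would, in place of code of your own. Each camera call takes 0.05 s, during which the arm holds its last target. There are 200 camera calls.

## Working session

There is one attempt and no reset: what is moved stays moved. The work goes in short steps, Python scripts to look and compute and a tool call to move; the robot and the scene stay as the last step left them, time stands still between calls to the robot, and variables do not carry over. Pictures are saved under pics/ and viewed, at most 10 in all, crops included, and the job is handed in when it is done.

Besides the shell and the picture viewer there is one more tool, called after "Emit:" as name([rows], argument=value, ...), one row to a line, values as JSON. send_rows: Moves the arm, as the interface text tells. Its arguments: {"type":"object","properties":{"motion":{"type":"array"},"grip":{"type":"number"}},"required":["motion"]}

```bash
ls; mkdir -p pics; cat > h.py <<'E'
import numpy as np, cv2
from workcell import bot
def grab(n):
    im,d=bot.camera(n); return im,d
def cloud(d,n):
    c=bot.get_calibration(n);K=np.array(c["camera_matrix"]);R=np.array(c["R"]);t=np.array(c["t"])
    v,u=np.mgrid[0:d.shape[0],0:d.shape[1]]
    P=np.stack([(u-K[0,2])/K[0,0]*d,(v-K[1,2])/K[1,1]*d,d],-1)
    W=(P-t)@R
    W[d==0]=np.nan
    return W
E
python3 - <<'E'
from h import *
s=bot.state();print(s)
for n in("top","side"):
    im,d=grab(n);np.savez(n+"0.npz",im=im,d=d);cv2.imwrite(f"pics/{n}0.png",im[:,:,::-1])
    c=bot.get_calibration(n);print(n,np.round(-np.array(c["R"]).T@np.array(c["t"]),3),(d>0).mean())
E
```

```text
pics
{'clock': 0.0, 'q': array([-1.34617275,  0.33389549,  0.03986677,  1.46626192, -0.01337776,
        1.34328965, -0.05850188]), 'dq': array([ 0.00057227,  0.00020809,  0.00027718, -0.00055551,  0.00047747,
        0.00105402, -0.00085786]), 'effort': array([-2.96944936e-04, -6.58571577e+01,  1.36526160e+00, -4.05560017e+01,
        1.67354633e-02,  1.25903293e-02,  1.28404577e-05]), 'tcp_pos': array([0.20671351, 0.61578226, 0.23043571]), 'orientation': array([[-9.48023411e-01,  3.18200354e-01, -3.83660967e-04],
       [ 3.18200560e-01,  9.48022166e-01, -1.54182154e-03],
       [-1.26889058e-04, -1.58376405e-03, -9.99998738e-01]]), 'ft_force': array([-0.18317573,  0.231163  , -0.61035804]), 'wrist_torque': array([ 0.01016618, -0.06001337,  0.01108231]), 'grasp_force': 0.0, 'width': 0.9985857353539498}
top [ 0.246 -0.011  1.52 ] 0.99609375
side [ 0.193 -0.633  0.847] 0.9958292643229166
```

View pics/top0.png

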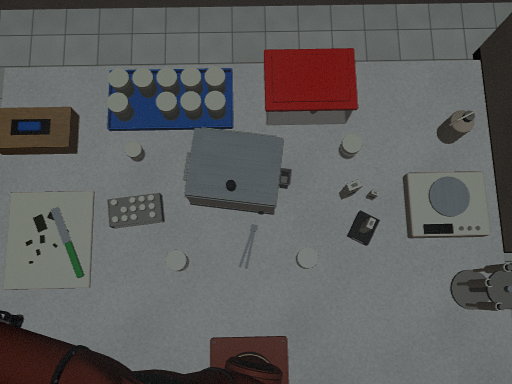

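View pics/side0.png

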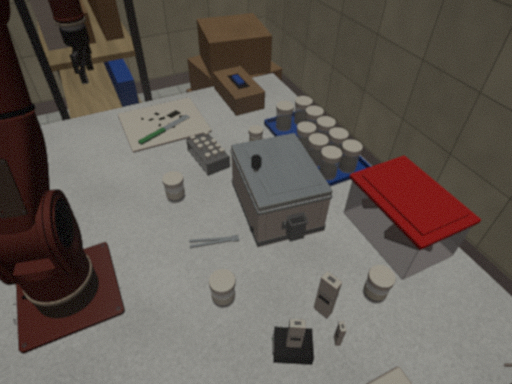

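The top view shows the chest at (235,170), the knob at (231,185), the sleeve at (286,177), and the dock with its logger at (364,227). Two decoy sticks stand at (350,187), the larger, and (372,194), the smaller. The side view shows the middle-sized logger in the dock at (296,330) and the sleeve at (295,228). Next I'll measure them.

```bash
python3 - <<'E'
from h import *
T=np.load("top0.npz");S=np.load("side0.npz")
WT=cloud(T["d"],"top");WS=cloud(S["d"],"side")
def rect(W,box,zr,name):
    x0,x1,y0,y1=box;m=np.zeros(W.shape[:2],bool);m[y0:y1,x0:x1]=1
    m&=(W[...,2]>zr[0])&(W[...,2]<zr[1]);P=W[m]
    if len(P)<4: print(name,len(P));return
    r=cv2.minAreaRect((P[:,:2]*1000).astype(np.float32))
    print(name,len(P),"med",np.round(np.median(P,0),4),"rect",np.round(r[0],1),np.round(r[1],1),round(r[2],1),"z",np.round(np.percentile(P[:,2],[5,95]),3))
np.set_printoptions(suppress=True)
rect(WT,(180,300,120,220),(.166,.18),"lid T");rect(WS,(220,340,130,250),(.166,.18),"lid S")
rect(WT,(180,300,120,220),(.19,.23),"knob T");rect(WS,(240,275,145,175),(.185,.23),"knob S")
for n,W,b in(("T",WT,(340,390,205,250)),("S",WS,(265,325,310,370))):
    rect(W,b,(.11,.14),"logger "+n);rect(W,b,(.05,.14),"logger body "+n);rect(W,b,(.025,.042),"dock "+n)
rect(WT,(275,300,160,195),(.11,.13),"sleeve T");rect(WS,(275,325,205,245),(.112,.125),"sleeve S")
rect(WT,(335,362,175,200),(.05,.3),"big T");rect(WT,(362,385,185,203),(.02,.3),"small T")
rect(WS,(310,345,270,320),(.02,.3),"big S");rect(WS,(333,350,320,345),(.02,.3),"small S")
for n,W,b in(("a",WT,(160,195,245,275)),("b",WT,(290,325,240,275)),("c",WT,(335,365,130,160)),("d",WT,(120,150,138,165)),("rack",WT,(100,170,185,235))):
    rect(W,b,(.05,.1),n)
# crops
for n,A,b,k in(("t",T,(270,395,140,250),6),("s",S,(220,345,200,370),None)):
    x0,x1,y0,y1=b;c=A["im"][y0:y1,x0:x1,::-1];f=k or 3.5
    cv2.imwrite(f"pics/{n}crop.png",cv2.resize(c,None,fx=f,fy=f,interpolation=cv2.INTER_CUBIC))
E
```

```text
lid T 6011 med [0.5964 0.0272 0.1732] rect [598.9  29.2] [260.2 203.7] 81.8 z [0.169 0.178]
lid S 4663 med [0.5962 0.0052 0.1749] rect [600.4  29.8] [264.  200.3] 81.8 z [0.172 0.177]
knob T 93 med [0.5308 0.0376 0.2193] rect [532.3  38.1] [26.7 24.5] 88.3 z [0.201 0.224]
knob S 143 med [0.5322 0.0313 0.2132] rect [535.6  36.7] [23.7 26.6] 73.1 z [0.191 0.223]
logger T 80 med [ 0.4312 -0.3604  0.1233] rect [ 432.  -360.9] [19.2 32.5] 62.5 z [0.113 0.129]
logger body T 137 med [ 0.4288 -0.3576  0.1188] rect [ 431.5 -360.7] [19.2 33.5] 62.5 z [0.054 0.128]
dock T 456 med [ 0.4227 -0.3547  0.0347] rect [ 429.6 -360.7] [67.5 89.7] 62.2 z [0.029 0.04 ]
logger S 188 med [ 0.4335 -0.3627  0.1236] rect [ 434.8 -360.5] [18.9 32.2] 62.6 z [0.112 0.126]
logger body S 398 med [ 0.4309 -0.3651  0.1065] rect [ 434.5 -361. ] [19.8 32.3] 63.3 z [0.057 0.126]
dock S 998 med [ 0.4249 -0.3695  0.036 ] rect [ 458.9 -346.4] [116.  120.5] 61.3 z [0.029 0.038]
sleeve T 96 med [ 0.5804 -0.124   0.1169] rect [ 577. -119.] [33.1 50.9] 81.6 z [0.111 0.122]
sleeve S 269 med [ 0.5873 -0.1046  0.1186] rect [ 595.
[... 162 characters left out ...]
 -0.3887  0.0688] rect [ 536.  -371.3] [68.1 15.1] 73.2 z [0.023 0.08 ]
big S 784 med [ 0.5369 -0.321   0.1042] rect [ 543.5 -315.2] [24.7 41.8] 20.6 z [0.028 0.146]
small S 188 med [ 0.5294 -0.3941  0.0636] rect [ 532.5 -390.4] [23.9 13.3] 67.6 z [0.025 0.08 ]
a 359 med [0.3399 0.206  0.0811] rect [339.8 206.1] [58.7 59. ] 85.5 z [0.075 0.086]
b 355 med [ 0.3404 -0.1784  0.0814] rect [ 340.9 -179.2] [61.4 59. ] 89.8 z [0.076 0.086]
c 345 med [ 0.683  -0.328   0.0802] rect [ 685.7 -328.9] [59.3 60.9] 85.4 z [0.063 0.086]
d 234 med [0.6826 0.343  0.064 ] rect [684.5 344.3] [51.8 49.8] 62.1 z [0.057 0.07 ]
rack 511 med [0.4991 0.3362 0.0659] rect [497.8 338.4] [ 83.3 160.3] 6.5 z [0.051 0.073]
```

View pics/tcrop.png

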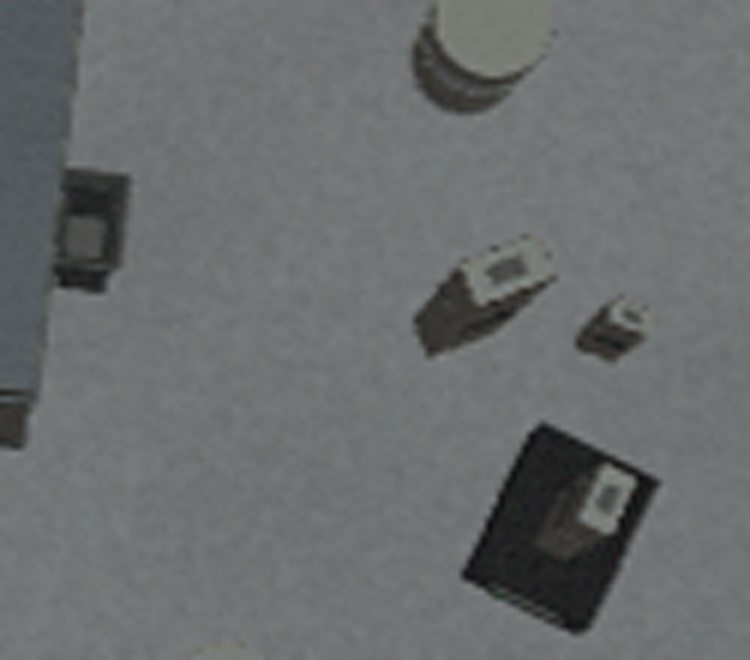

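View pics/scrop.png

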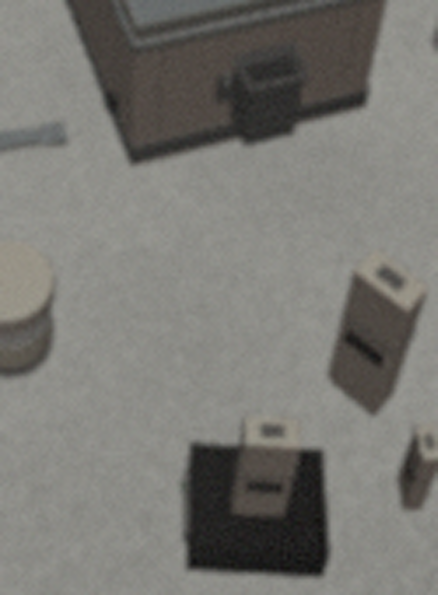

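The top crop shows the logger (middle-sized) standing in the dock, its long side pointing up and to the right. The sleeve is a dark rectangle at crop (95,225), and both crops agree on the layout. I'll refine the sleeve in the chest frame and start the transit.

```bash
python3 - <<'E'
from h import *
np.set_printoptions(suppress=True,precision=1)
a=np.deg2rad(-8.2);Rc=np.array([[np.cos(a),-np.sin(a)],[np.sin(a),np.cos(a)]])
for n in("top","side"):
    W=cloud(np.load(n+"0.npz")["d"],n)
    P=W[np.isfinite(W[...,2])]
    L=P[(P[:,2]>.168)&(P[:,2]<.18)&(abs(P[:,0]-.6)<.15)&(abs(P[:,1]-.03)<.2)]
    c=np.array([599.5,29.5])
    q=(L[:,:2]*1000-c)@Rc;print(n,"lid ext",np.percentile(q,[.3,99.7],axis=0))
    q=(P[:,:2]*1000-c)@Rc
    m=(q[:,1]<-133)&(q[:,1]>-180)&(abs(q[:,0])<60)&(P[:,2]>.114)&(P[:,2]<.126)
    print(" rim n",m.sum(),"x,y pct",np.percentile(q[m],[1,5,50,95,99],axis=0),"z",1000*np.median(P[m,2]))
    m=(q[:,1]<-132)&(q[:,1]>-180)&(abs(q[:,0])<60)&(P[:,2]>.06)&(P[:,2]<.126)
    print(" body x,y",np.percentile(q[m],[1,5,95,99],axis=0))
E
```

```text
top lid ext [[-101.4 -129.5]
 [  97.1  128.1]]
 rim n 80 x,y pct [[ -26.  -166.7]
 [ -25.1 -165.8]
 [   2.7 -156.6]
 [  21.7 -134.8]
 [  23.  -133.9]] z 117.55819097464898
 body x,y [[ -26.7 -166.4]
 [ -24.4 -165.3]
 [  21.3 -135.4]
 [  23.  -134.1]]
side lid ext [[ -98.7 -129.9]
 [  99.7  129.4]]
 rim n 101 x,y pct [[ -23.3 -165.6]
 [ -22.8 -164.5]
 [   4.3 -146.8]
 [  24.2 -133.5]
 [  25.5 -133.1]] z 118.63581342623246
 body x,y [[ -30.2 -164.5]
 [ -23.2 -162.7]
 [  21.6 -133.3]
 [  24.3 -132.4]]
```

Emit:
send_rows([
  {"x":0.2,"y":-0.25,"z":0.2,"spin":-0.03},
  {"x":0.4,"y":-0.5,"z":0.4,"spin":-0.06},
  {"x":0.6,"y":-0.75,"z":0.6,"spin":-0.09},
  {"x":0.8,"y":-1,"z":0.7,"spin":-0.11},
], grip=1)

```text
clock: 0.43
tcp_pos: [0.2877, 0.5154, 0.3034]
orientation: [[-0.878, 0.478, 0.001], [0.478, 0.878, 0.002], [0.0, 0.002, -1.0]]
ft_force: [0.3, 0.7, 0.1]
width: 1.007
grasp_force: 0.0
```

Emit:
send_rows([
  {"x":0.2,"y":-0.25,"spin":-0.03},
  {"x":0.4,"y":-0.5,"spin":-0.06},
  {"x":0.6,"y":-0.75,"spin":-0.09},
  {"x":0.8,"y":-1,"spin":-0.11},
])

```text
validation failed for argument at $.mo...
```

Emit:
send_rows([
  {"x":0.2,"y":-0.25,"spin":-0.03},
  {"x":0.3,"y":-0.5,"spin":-0.06},
  {"x":0.5,"y":-0.75,"spin":-0.09},
  {"x":0.6,"y":-1,"spin":-0.11},
])

```text
validation failed for argument at $.mo...
```

Emit:
send_rows([
  {"x":0.2,"y":-0.25,"z":0,"spin":-0.03},
  {"x":0.4,"y":-0.5,"z":0,"spin":-0.06},
  {"x":0.6,"y":-0.75,"z":0,"spin":-0.09},
  {"x":0.8,"y":-1,"z":0,"spin":-0.11},
])

```text
clock: 0.77
tcp_pos: [0.3675, 0.4147, 0.3011]
orientation: [[-0.783, 0.623, -0.0], [0.623, 0.783, -0.0], [0.0, -0.0, -1.0]]
ft_force: [0.7, 0.1, -0.5]
width: 0.997
grasp_force: 0.0
```

Emit:
send_rows([
  {"x":0.2,"y":-0.25,"z":0,"spin":-0.03},
  {"x":0.3,"y":-0.5,"z":0,"spin":-0.06},
  {"x":0.5,"y":-0.75,"z":0,"spin":-0.09},
  {"x":0.6,"y":-1,"z":0,"spin":-0.11},
])

```text
clock: 1.1
tcp_pos: [0.4279, 0.3141, 0.301]
orientation: [[-0.663, 0.749, -0.0], [0.749, 0.663, -0.001], [-0.0, -0.0, -1.0]]
ft_force: [0.6, -1.4, 0.4]
width: 0.997
grasp_force: 0.0
```

Emit:
send_rows([
  {"x":0.1,"y":-0.25,"z":0,"spin":-0.03},
  {"x":0.2,"y":-0.5,"z":0,"spin":-0.06},
  {"x":0.3,"y":-0.75,"z":0,"spin":-0.09},
  {"x":0.4,"y":-1,"z":0,"spin":-0.11},
])

```text
clock: 1.43
tcp_pos: [0.4669, 0.2141, 0.3014]
orientation: [[-0.524, 0.852, -0.0], [0.852, 0.524, 0.0], [0.0, 0.0, -1.0]]
ft_force: [0.7, 0.2, 0.4]
width: 1.002
grasp_force: 0.0
```

Emit:
send_rows([
  {"x":0,"y":-0.3,"z":0,"spin":-0.03},
  {"x":0,"y":-0.6,"z":0,"spin":-0.07},
  {"x":0,"y":-1,"z":0,"spin":-0.11},
])

```text
clock: 1.68
tcp_pos: [0.4662, 0.1157, 0.301]
orientation: [[-0.372, 0.928, -0.001], [0.928, 0.372, 0.0], [0.001, -0.0, -1.0]]
ft_force: [-0.0, -0.0, 0.1]
width: 1.0
grasp_force: 0.0
```

Emit:
send_rows([
  {"x":0,"y":-0.3,"z":0,"spin":-0.03},
  {"x":0,"y":-0.6,"z":0,"spin":-0.07},
  {"x":0,"y":-1,"z":0,"spin":-0.11},
])

```text
clock: 1.93
tcp_pos: [0.4661, 0.0156, 0.3012]
orientation: [[-0.207, 0.978, -0.0], [0.978, 0.207, 0.001], [0.001, 0.0, -1.0]]
ft_force: [1.7, -0.5, -0.8]
width: 0.999
grasp_force: 0.0
```

Emit:
send_rows([
  {"x":0,"y":-0.3,"z":0,"spin":-0.03},
  {"x":0,"y":-0.6,"z":0,"spin":-0.07},
  {"x":0,"y":-1,"z":0,"spin":-0.11},
])

```text
clock: 2.18
tcp_pos: [0.4661, -0.0843, 0.3012]
orientation: [[-0.035, 0.999, 0.0], [0.999, 0.035, 0.001], [0.001, 0.0, -1.0]]
ft_force: [1.8, -0.2, 0.4]
width: 0.997
grasp_force: 0.0
```

Emit:
send_rows([
  {"x":0,"y":-0.3,"z":0,"spin":-0.03},
  {"x":0,"y":-0.6,"z":0,"spin":-0.07},
  {"x":0,"y":-1,"z":0,"spin":-0.11},
])

```text
clock: 2.43
tcp_pos: [0.4662, -0.1843, 0.3013]
orientation: [[0.137, 0.991, 0.0], [0.991, -0.137, 0.002], [0.002, 0.0, -1.0]]
ft_force: [1.4, 0.4, 0.1]
width: 0.998
grasp_force: 0.0
```

Emit:
send_rows([
  {"x":-0.05,"y":-0.3,"z":-0.2,"spin":-0.03},
  {"x":-0.1,"y":-0.6,"z":-0.4,"spin":-0.07},
  {"x":-0.1,"y":-0.9,"z":-0.5,"spin":-0.11},
  {"x":-0.1,"y":-1,"z":-0.6,"spin":-0.11},
  {"x":-0.1,"y":-1,"z":-0.6,"spin":-0.11},
])

```text
clock: 2.85
tcp_pos: [0.4542, -0.2867, 0.2395]
orientation: [[0.309, 0.951, -0.003], [0.951, -0.309, -0.0], [-0.001, -0.003, -1.0]]
ft_force: [-0.7, 1.3, -0.0]
width: 1.001
grasp_force: 0.0
```

Emit:
send_rows([
  {"x":-0.1,"y":-0.25,"z":-0.1,"spin":-0.05},
  {"x":-0.2,"y":-0.5,"z":-0.2,"spin":-0.1},
  {"x":-0.23,"y":-0.75,"z":-0.4,"spin":-0.105},
  {"x":-0.23,"y":-0.75,"z":-0.5,"spin":-0.105},
  {"x":-0.23,"y":-0.75,"z":-0.5,"spin":-0.105},
  {"x":-0.23,"y":-0.75,"z":-0.5,"spin":-0.105},
])

```text
clock: 3.35
tcp_pos: [0.4339, -0.3576, 0.1913]
orientation: [[0.455, 0.89, -0.001], [0.89, -0.455, 0.001], [0.001, -0.001, -1.0]]
ft_force: [0.2, -0.1, 1.0]
width: 1.0
grasp_force: 0.0
```

```bash
python3 - <<'E'
from h import *
s=bot.state();print(s["tcp_pos"],s["orientation"][:,1],s["q"])
for n in("top","side"):
    im,d=grab(n);np.savez(n+"1.npz",im=im,d=d)
    c=bot.get_calibration(n);K=np.array(c["camera_matrix"]);R=np.array(c["R"]);t=np.array(c["t"])
    p=K@(R@s["tcp_pos"]+t);u,v=(p[:2]/p[2]).astype(int);print(u,v)
    im=im.copy();cv2.circle(im,(u,v),2,(0,255,0),-1)
    cr=im[max(0,v-50):v+75,max(0,u-60):u+60,::-1]
    cv2.imwrite(f"pics/{n}1.png",cv2.resize(cr,None,fx=4,fy=4,interpolation=cv2.INTER_CUBIC))
a=[cv2.imread(f"pics/{n}1.png") for n in("top","side")]
h=min(x.shape[0] for x in a);cv2.imwrite("pics/both1.png",cv2.resize(np.hstack([x[:h,:400] for x in a]),(800,h)))
E
```

```text
[ 0.43391333 -0.35764554  0.19131614] [ 0.89045494 -0.4550696  -0.00128802] [-0.23399914  0.26755045  1.00066293  1.77240932 -0.2384767   1.23283983
  0.35838566]
375 218
299 305
```

View pics/both1.png

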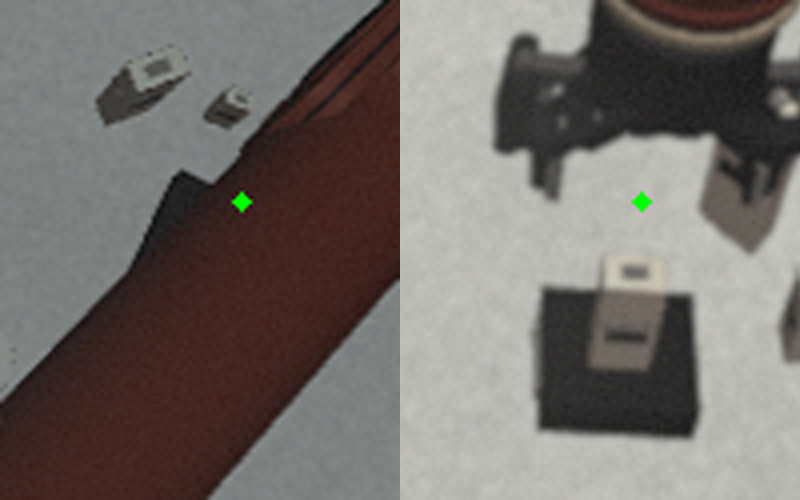

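The left panel (top view) is blocked by the arm. The right panel (side view) shows the open fingers straddling the logger in its dock at panel (635,270). Now I'll descend and grip.

Emit:
send_rows([
  {"x":0,"y":-0.03,"z":-0.2,"spin":0},
  {"x":0,"y":-0.03,"z":-0.4,"spin":0},
  {"x":0,"y":-0.03,"z":-0.6,"spin":0},
  {"x":0,"y":-0.03,"z":-0.8,"spin":0},
  {"x":0,"y":-0.03,"z":-0.95,"spin":0},
  {"x":0,"y":-0.03,"z":-1,"spin":0},
  {"x":0,"y":-0.03,"z":-1,"spin":0},
])

```text
clock: 4.03
tcp_pos: [0.4342, -0.3606, 0.0911]
orientation: [[0.454, 0.891, -0.001], [0.891, -0.454, 0.001], [0.001, -0.001, -1.0]]
ft_force: [0.2, 0.4, -0.5]
width: 1.0
grasp_force: 0.0
```

Emit:
send_rows([
  {"x":0,"y":0,"z":-0.05,"spin":0},
  {"x":0,"y":0,"z":-0.05,"spin":0},
  {"x":0,"y":0,"z":-0.05,"spin":0},
  {"x":0,"y":0,"z":-0.05,"spin":0},
])

```text
clock: 4.37
tcp_pos: [0.4342, -0.362, 0.0871]
orientation: [[0.456, 0.89, 0.001], [0.89, -0.456, -0.0], [0.0, 0.001, -1.0]]
ft_force: [-0.6, -0.5, 0.5]
width: 1.003
grasp_force: 0.0
```

Emit:
send_rows([
  {"x":0,"y":0,"z":0,"spin":0},
  {"x":0,"y":0,"z":0,"spin":0},
  {"x":0,"y":0,"z":0,"spin":0},
  {"x":0,"y":0,"z":0,"spin":0},
  {"x":0,"y":0,"z":0,"spin":0},
  {"x":0,"y":0,"z":0,"spin":0},
  {"x":0,"y":0,"z":0,"spin":0},
  {"x":0,"y":0,"z":0,"spin":0},
  {"x":0,"y":0,"z":0,"spin":0},
  {"x":0,"y":0,"z":0,"spin":0},
], grip=-1)

```text
clock: 5.2
tcp_pos: [0.4339, -0.362, 0.0865]
orientation: [[0.456, 0.89, 0.0], [0.89, -0.456, -0.0], [-0.0, 0.0, -1.0]]
ft_force: [-0.2, -0.1, 5.6]
width: 0.371
grasp_force: 59.8
```

Gripped, at 31.5 mm wide. I'll lift and carry it to the sleeve.

Emit:
send_rows([
  {"x":0,"y":0,"z":0.1,"spin":0},
  {"x":0,"y":0,"z":0.3,"spin":0},
  {"x":0,"y":0,"z":0.5,"spin":0},
  {"x":0,"y":0,"z":0.7,"spin":0},
  {"x":0,"y":0,"z":0.9,"spin":0},
  {"x":0,"y":0,"z":1,"spin":0},
])

```text
clock: 5.7
tcp_pos: [0.4341, -0.3624, 0.1888]
orientation: [[0.456, 0.89, 0.002], [0.89, -0.456, -0.001], [0.0, 0.002, -1.0]]
ft_force: [0.3, 0.1, -0.8]
width: 0.369
grasp_force: 59.6
```

Emit:
send_rows([
  {"x":0,"y":0,"z":0.3,"spin":0},
  {"x":0,"y":0,"z":0.6,"spin":0},
  {"x":0.1,"y":0.1,"z":0.65,"spin":0.03},
  {"x":0.2,"y":0.3,"z":0.65,"spin":0.06},
  {"x":0.3,"y":0.6,"z":0.65,"spin":0.1},
  {"x":0.5,"y":0.9,"z":0.65,"spin":0.12},
])

```text
clock: 6.2
tcp_pos: [0.4824, -0.2719, 0.2513]
orientation: [[0.28, 0.96, -0.0], [0.96, -0.28, 0.0], [0.0, -0.0, -1.0]]
ft_force: [0.4, -1.4, -0.3]
width: 0.367
grasp_force: 59.6
```

Emit:
send_rows([
  {"x":0.2,"y":0.3,"z":0,"spin":0.03},
  {"x":0.4,"y":0.6,"z":0,"spin":0.06},
  {"x":0.6,"y":0.8,"z":0,"spin":0.09},
  {"x":0.6,"y":0.8,"z":0,"spin":0.09},
  {"x":0.6,"y":0.8,"z":0,"spin":0.09},
])

```text
clock: 6.62
tcp_pos: [0.5446, -0.1896, 0.2504]
orientation: [[0.138, 0.99, -0.002], [0.99, -0.138, -0.0], [-0.001, -0.002, -1.0]]
ft_force: [-1.4, -0.1, -0.4]
width: 0.364
grasp_force: 59.6
```

```bash
python3 - <<'E'
from h import *
s=bot.state();print(s["tcp_pos"],s["orientation"][:,1],s["q"].round(2),s["width"])
E
```

```text
[ 0.54460981 -0.1895874   0.25042691] [ 0.99037007 -0.13843615 -0.00160105] [-0.49  0.23  0.88  1.65 -0.18  1.35  0.28] 0.3639523646992754
```

Emit:
send_rows([
  {"x":0.15,"y":0.3,"z":0,"spin":0},
  {"x":0.33,"y":0.6,"z":0,"spin":0},
  {"x":0.33,"y":0.71,"z":-0.1,"spin":0},
  {"x":0.33,"y":0.71,"z":-0.15,"spin":0},
  {"x":0.33,"y":0.71,"z":-0.15,"spin":0},
  {"x":0.33,"y":0.71,"z":-0.15,"spin":0},
])

```text
clock: 7.12
tcp_pos: [0.5759, -0.1224, 0.2362]
orientation: [[0.145, 0.989, -0.001], [0.989, -0.145, -0.0], [-0.001, -0.001, -1.0]]
ft_force: [0.4, -0.2, 0.5]
width: 0.371
grasp_force: 59.6
```

```bash
python3 - <<'E'
from h import *
np.set_printoptions(suppress=True,precision=1)
s=bot.state();print(s["tcp_pos"]*1000,s["orientation"][:,1])
a=np.deg2rad(-8.2);Rc=np.array([[np.cos(a),-np.sin(a)],[np.sin(a),np.cos(a)]])
out=[]
for n in("top","side"):
    im,d=grab(n);np.savez(n+"2.npz",im=im,d=d);W=cloud(d,n)
    P=W[np.isfinite(W[...,2])]
    q=(P[:,:2]*1000-[578.1,-118.])@Rc
    for z0,z1 in((.155,.172),(.172,.195),(.195,.215)):
        m=(abs(q[:,0])<35)&(abs(q[:,1])<25)&(P[:,2]>z0)&(P[:,2]<z1)
        if m.sum()>5: print(n,z0,m.sum(),np.percentile(q[m],[2,50,98],axis=0).ravel())
    c=bot.get_calibration(n);K=np.array(c["camera_matrix"]);R=np.array(c["R"]);t=np.array(c["t"])
    p=K@(R@np.array([.578,-.118,.13])+t);u,v=(p[:2]/p[2]).astype(int)
    out.append(cv2.resize(im[v-50:v+50,u-40:u+40,::-1],None,fx=5,fy=5,interpolation=cv2.INTER_CUBIC))
cv2.imwrite("pics/both2.png",np.hstack(out))
E
```

```text
[ 575.9 -122.4  236.2] [ 1.  -0.1 -0. ]
side 0.155 72 [-33.9 -12.3 -16.6  19.5  24.9  22.7]
side 0.172 115 [-28.8 -13.8  -8.4 -11.5  13.8  24.3]
side 0.195 84 [-17.2 -14.4  -4.7 -12.3  13.3   1.6]
```

View pics/both2.png

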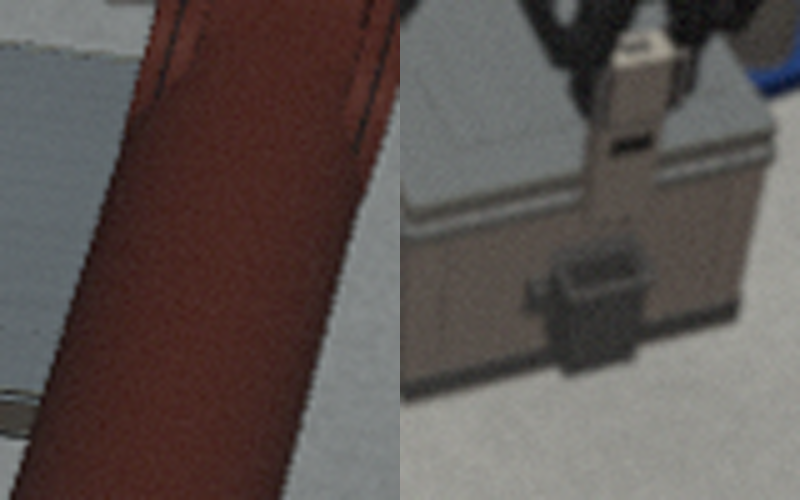

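The right panel (side view) shows the logger at panel (625,140), upright and held just above the sleeve mouth at (600,265). The top view is blocked by the arm. It needs about +3 mm in x and +5 mm in y, so I'll settle first and then correct.

Emit:
send_rows([
  {"x":0,"y":0,"z":0,"spin":0},
  {"x":0,"y":0,"z":0,"spin":0},
  {"x":0,"y":0,"z":0,"spin":0},
])

```text
clock: 7.47
tcp_pos: [0.5768, -0.1213, 0.2366]
orientation: [[0.143, 0.99, 0.0], [0.99, -0.143, 0.0], [0.0, 0.0, -1.0]]
ft_force: [-0.2, -0.6, -0.1]
width: 0.367
grasp_force: 59.6
```

Emit:
send_rows([
  {"x":0.02,"y":0.035,"z":-0.1,"spin":0},
  {"x":0.02,"y":0.035,"z":-0.2,"spin":0},
  {"x":0.02,"y":0.035,"z":-0.3,"spin":0},
  {"x":0.02,"y":0.035,"z":-0.35,"spin":0},
  {"x":0.02,"y":0.035,"z":-0.35,"spin":0},
  {"x":0.02,"y":0.035,"z":-0.35,"spin":0},
  {"x":0.02,"y":0.035,"z":-0.35,"spin":0},
  {"x":0.02,"y":0.035,"z":-0.35,"spin":0},
])

```text
clock: 8.13
tcp_pos: [0.5791, -0.1175, 0.2018]
orientation: [[0.143, 0.99, 0.001], [0.99, -0.143, -0.0], [0.0, 0.001, -1.0]]
ft_force: [-0.1, -0.8, -0.9]
width: 0.364
grasp_force: 59.6
```

```bash
python3 - <<'E'
from h import *
np.set_printoptions(suppress=True,precision=1)
a=np.deg2rad(-8.2);Rc=np.array([[np.cos(a),-np.sin(a)],[np.sin(a),np.cos(a)]])
for k in range(3):
    s=bot.state();print(s["tcp_pos"]*1000, (s["tcp_pos"][:2]*1000-[578.1,-118])@Rc)
    im,d=grab("side");W=cloud(d,"side");P=W[np.isfinite(W[...,2])]
    q=(P[:,:2]*1000-[578.1,-118.])@Rc
    for z0,z1 in((.135,.165),(.165,.19),):
        m=(abs(q[:,0])<25)&(abs(q[:,1])<18)&(P[:,2]>z0)&(P[:,2]<z1)
        print(z0,m.sum(),np.percentile(q[m],[3,50,97],axis=0).ravel())
    m=(abs(q[:,0])<30)&(abs(q[:,1])<25)&(P[:,2]>.06)&(P[:,2]<.115)
    print("sleeve",np.percentile(q[m],[2,50,98],axis=0).ravel())
E
```

```text
[ 579.1 -117.5  201.8] [0.9 0.7]
0.135 121 [-17.4  -8.4  -4.2  -6.2  15.3  17.3]
0.165 103 [-14.8  -8.3  -3.   -6.5  15.6   7.4]
sleeve [-28.9 -13.5  -6.5  -9.   20.4  20.3]
[ 579.1 -117.4  201.8] [0.9 0.7]
0.135 114 [-15.2  -8.3  -4.2  -6.3  15.5  10.4]
0.165 102 [-14.8  -8.2  -2.9  -6.4  16.6   5.7]
sleeve [-28.6 -13.5  -6.3  -9.4  21.1  20.6]
[ 579.  -117.4  201.7] [0.8 0.7]
0.135 116 [-16.2  -8.3  -4.4  -6.1  15.4  16.9]
0.165 104 [-14.9  -8.3  -2.9  -6.4  16.2   6.8]
sleeve [-28.6 -13.3  -6.2  -9.3  20.4  21.3]
```

Emit:
send_rows([
  {"x":0,"y":-0.005,"z":-0.05,"spin":0},
  {"x":0,"y":-0.005,"z":-0.1,"spin":0},
  {"x":0,"y":-0.005,"z":-0.15,"spin":0},
  {"x":0,"y":-0.005,"z":-0.2,"spin":0},
  {"x":0,"y":-0.005,"z":-0.25,"spin":0},
  {"x":0,"y":-0.005,"z":-0.3,"spin":0},
  {"x":0,"y":-0.005,"z":-0.3,"spin":0},
  {"x":0,"y":-0.005,"z":-0.3,"spin":0},
])

```text
clock: 8.95
tcp_pos: [0.5786, -0.1178, 0.171]
orientation: [[0.143, 0.99, -0.001], [0.99, -0.143, -0.0], [-0.0, -0.001, -1.0]]
ft_force: [0.3, 0.4, -0.5]
width: 0.364
grasp_force: 59.6
```

Emit:
send_rows([
  {"x":0,"y":0,"z":-0.07,"spin":0},
  {"x":0,"y":0,"z":-0.14,"spin":0},
  {"x":0,"y":0,"z":-0.21,"spin":0},
  {"x":0,"y":0,"z":-0.28,"spin":0},
  {"x":0,"y":0,"z":-0.33,"spin":0},
  {"x":0,"y":0,"z":-0.38,"spin":0},
  {"x":0,"y":0,"z":-0.41,"spin":0},
  {"x":0,"y":0,"z":-0.44,"spin":0},
  {"x":0,"y":0,"z":-0.44,"spin":0},
  {"x":0,"y":0,"z":-0.44,"spin":0},
])

```text
clock: 9.78
tcp_pos: [0.5788, -0.1179, 0.1273]
orientation: [[0.143, 0.99, -0.0], [0.99, -0.143, -0.0], [-0.0, -0.0, -1.0]]
ft_force: [0.5, 0.3, 0.4]
width: 0.368
grasp_force: 59.6
```

Emit:
send_rows([
  {"x":0,"y":0,"z":-0.01,"spin":0},
  {"x":0,"y":0,"z":-0.02,"spin":0},
  {"x":0,"y":0,"z":-0.03,"spin":0},
  {"x":0,"y":0,"z":-0.03,"spin":0},
  {"x":0,"y":0,"z":-0.03,"spin":0},
])

```text
clock: 10.2
tcp_pos: [0.579, -0.1178, 0.1246]
orientation: [[0.143, 0.99, 0.0], [0.99, -0.143, 0.0], [0.0, 0.0, -1.0]]
ft_force: [0.0, -0.2, 1.6]
width: 0.364
grasp_force: 59.8
```

Emit:
send_rows([
  {"x":0,"y":0,"z":-0.01,"spin":0},
  {"x":0,"y":0,"z":-0.02,"spin":0},
  {"x":0,"y":0,"z":-0.02,"spin":0},
  {"x":0,"y":0,"z":-0.02,"spin":0},
])

```text
clock: 10.53
tcp_pos: [0.5792, -0.1181, 0.1245]
orientation: [[0.143, 0.99, 0.001], [0.99, -0.143, 0.001], [0.001, 0.001, -1.0]]
ft_force: [-7.4, 3.0, 21.0]
width: 0.369
grasp_force: 62.3
```

Seated: the logger is on the floor at the expected height with a 21 N reaction. Now I'll release it and rise.

Emit:
send_rows([
  {"x":0,"y":0,"z":0,"spin":0},
  {"x":0,"y":0,"z":0,"spin":0},
  {"x":0,"y":0,"z":0,"spin":0},
  {"x":0,"y":0,"z":0,"spin":0},
  {"x":0,"y":0,"z":0,"spin":0},
  {"x":0,"y":0,"z":0,"spin":0},
], grip=0.3)

```text
clock: 11.03
tcp_pos: [0.5787, -0.1178, 0.1221]
orientation: [[0.143, 0.99, -0.0], [0.99, -0.143, -0.0], [-0.0, -0.0, -1.0]]
ft_force: [0.5, -0.8, -0.7]
width: 0.656
grasp_force: 0.0
```

Emit:
send_rows([
  {"x":0,"y":0,"z":0.1,"spin":0},
  {"x":0,"y":0,"z":0.25,"spin":0},
  {"x":0,"y":0,"z":0.5,"spin":0},
  {"x":0,"y":0,"z":0.8,"spin":0},
  {"x":0,"y":0,"z":1,"spin":0},
  {"x":0,"y":0,"z":1,"spin":0},
])

```text
clock: 11.53
tcp_pos: [0.5808, -0.1187, 0.2275]
orientation: [[0.143, 0.99, 0.007], [0.99, -0.143, -0.0], [0.001, 0.007, -1.0]]
ft_force: [0.5, -0.5, -0.1]
width: 0.649
grasp_force: 0.0
```

```bash
python3 - <<'E'
from h import *
np.set_printoptions(suppress=True,precision=3)
s=bot.state();print(s["tcp_pos"]*1000,s["q"],s["width"])
im,d=grab("side");W=cloud(d,"side");P=W[np.isfinite(W[...,2])]
q=np.hypot(P[:,0]-.5785,P[:,1]+.118)
m=(q<.012)&(P[:,2]>.125)&(P[:,2]<.2);print(m.sum(),np.percentile(P[m,2],[50,90,97]))
cv2.imwrite("pics/s3.png",cv2.resize(im[100:270,190:360,::-1],None,fx=3,fy=3,interpolation=cv2.INTER_CUBIC))
E
```

```text
[ 580.807 -118.74   227.465] [-0.564  0.271  0.837  1.654 -0.21   1.302  0.166] 0.6487394989669111
114 [0.156 0.164 0.164]
```

View pics/s3.png

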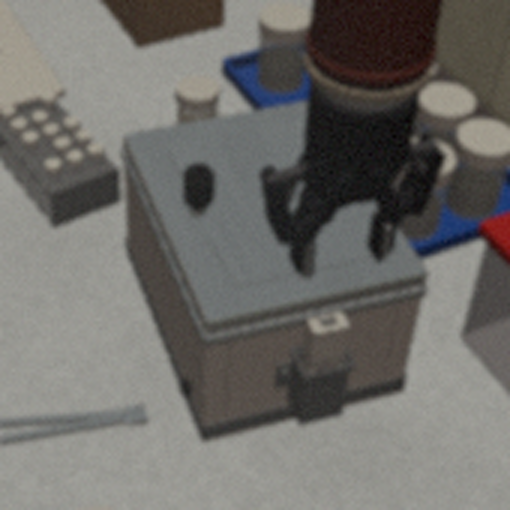

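The logger's white top at (328,322) stands proud of the sleeve, and I measured it at z≈0.163 m (0.162 expected), so it is fully home. The knob is at (198,185). Next I'll move above the knob with the jaws along the hinge.

Emit:
send_rows([
  {"x":0,"y":0,"z":0.3,"spin":0.05},
  {"x":0,"y":0,"z":0.6,"spin":0.1},
  {"x":0,"y":0.1,"z":0.75,"spin":0.17},
  {"x":-0.1,"y":0.2,"z":0.75,"spin":0.24},
  {"x":-0.1,"y":0.4,"z":0.75,"spin":0.31},
  {"x":-0.2,"y":0.6,"z":0.75,"spin":0.38},
  {"x":-0.2,"y":0.7,"z":0.75,"spin":0.44},
  {"x":-0.2,"y":0.8,"z":0.75,"spin":0.5},
], grip=1)

```text
clock: 12.25
tcp_pos: [0.5581, -0.0365, 0.2968]
orientation: [[-0.604, 0.797, -0.001], [0.797, 0.604, 0.0], [0.001, -0.001, -1.0]]
ft_force: [-1.2, -0.8, -0.5]
width: 1.0
grasp_force: 0.0
```

Emit:
send_rows([
  {"x":-0.05,"y":0.1,"z":0,"spin":0.07},
  {"x":-0.1,"y":0.2,"z":0,"spin":0.14},
  {"x":-0.15,"y":0.3,"z":0,"spin":0.21},
  {"x":-0.2,"y":0.4,"z":0,"spin":0.28},
  {"x":-0.25,"y":0.5,"z":0,"spin":0.35},
  {"x":-0.25,"y":0.6,"z":0,"spin":0.42},
  {"x":-0.25,"y":0.7,"z":0,"spin":0.47},
  {"x":-0.25,"y":0.75,"z":0,"spin":0.5},
  {"x":-0.25,"y":0.75,"z":0,"spin":0.5},
  {"x":-0.25,"y":0.75,"z":0,"spin":0.5},
])

```text
clock: 13.08
tcp_pos: [0.5335, 0.0371, 0.2968]
orientation: [[-0.99, 0.144, -0.001], [0.144, 0.99, -0.001], [0.001, -0.001, -1.0]]
ft_force: [-0.1, -0.1, -0.2]
width: 0.999
grasp_force: 0.0
```

```bash
python3 - <<'E'
from h import *
s=bot.state();print(s["tcp_pos"]*1000,s["orientation"][:,1],s["q"],s["width"])
E
```

```text
[533.51468887  37.12242765 296.78450992] [ 1.44028337e-01  9.89573358e-01 -6.38972419e-04] [-0.70623783  0.06157347  0.58715072  1.66746851 -0.03406938  1.42391783
  1.31132495] 0.999497827665925
```

Emit:
send_rows([
  {"x":0.01,"y":0.01,"z":-0.2,"spin":0},
  {"x":0.01,"y":0.01,"z":-0.4,"spin":0},
  {"x":0.01,"y":0.01,"z":-0.6,"spin":0},
  {"x":0.01,"y":0.01,"z":-0.8,"spin":0},
  {"x":0.01,"y":0.01,"z":-0.95,"spin":0},
  {"x":0.01,"y":0.01,"z":-1,"spin":0},
  {"x":0.01,"y":0.01,"z":-1,"spin":0},
])

```text
clock: 13.67
tcp_pos: [0.534, 0.0374, 0.1961]
orientation: [[-0.989, 0.145, -0.002], [0.145, 0.989, -0.001], [0.002, -0.001, -1.0]]
ft_force: [-0.4, -0.2, 0.2]
width: 1.001
grasp_force: 0.0
```

Emit:
send_rows([
  {"x":0,"y":0,"z":-0.08,"spin":0},
  {"x":0,"y":0,"z":-0.16,"spin":0},
  {"x":0,"y":0,"z":-0.16,"spin":0},
  {"x":0,"y":0,"z":-0.16,"spin":0},
])

```text
clock: 14.0
tcp_pos: [0.5347, 0.0381, 0.1812]
orientation: [[-0.99, 0.143, -0.0], [0.143, 0.99, -0.0], [0.0, -0.0, -1.0]]
ft_force: [-0.3, 0.6, 0.4]
width: 1.003
grasp_force: 0.0
```

Emit:
send_rows([
  {"x":0,"y":0,"z":0,"spin":0},
  {"x":0,"y":0,"z":0,"spin":0},
  {"x":0,"y":0,"z":0,"spin":0},
  {"x":0,"y":0,"z":0,"spin":0},
  {"x":0,"y":0,"z":0,"spin":0},
  {"x":0,"y":0,"z":0,"spin":0},
  {"x":0,"y":0,"z":0,"spin":0},
  {"x":0,"y":0,"z":0,"spin":0},
  {"x":0,"y":0,"z":0,"spin":0},
  {"x":0,"y":0,"z":0,"spin":0},
], grip=-1)

```text
clock: 14.83
tcp_pos: [0.5352, 0.0396, 0.1819]
orientation: [[-0.99, 0.141, 0.001], [0.141, 0.99, 0.002], [-0.001, 0.002, -1.0]]
ft_force: [-1.3, 5.0, 4.9]
width: 0.31
grasp_force: 58.9
```

Emit:
send_rows([
  {"x":0.02,"y":-0.003,"z":0.07,"spin":0},
  {"x":0.046,"y":-0.007,"z":0.142,"spin":0},
  {"x":0.075,"y":-0.01,"z":0.21,"spin":0},
  {"x":0.106,"y":-0.015,"z":0.28,"spin":0},
  {"x":0.106,"y":-0.015,"z":0.28,"spin":0},
  {"x":0.106,"y":-0.015,"z":0.28,"spin":0},
])

```text
clock: 15.33
tcp_pos: [0.5457, 0.0381, 0.2089]
orientation: [[-0.99, 0.141, 0.0], [0.141, 0.99, 0.001], [-0.0, 0.001, -1.0]]
ft_force: [4.5, 5.7, -6.8]
width: 0.305
grasp_force: 59.7
```

Emit:
send_rows([
  {"x":0.035,"y":-0.005,"z":0.066,"spin":0},
  {"x":0.07,"y":-0.01,"z":0.132,"spin":0},
  {"x":0.11,"y":-0.016,"z":0.195,"spin":0},
  {"x":0.151,"y":-0.022,"z":0.257,"spin":0},
  {"x":0.197,"y":-0.028,"z":0.316,"spin":0},
  {"x":0.244,"y":-0.035,"z":0.374,"spin":0},
  {"x":0.295,"y":-0.042,"z":0.429,"spin":0},
  {"x":0.346,"y":-0.05,"z":0.483,"spin":0},
  {"x":0.346,"y":-0.05,"z":0.483,"spin":0},
])

```text
clock: 16.08
tcp_pos: [0.5803, 0.033, 0.2571]
orientation: [[-0.99, 0.141, -0.001], [0.141, 0.99, 0.001], [0.001, 0.0, -1.0]]
ft_force: [1.5, 6.0, -7.1]
width: 0.307
grasp_force: 60.6
```

```bash
cat >> h.py <<'E'
def lid(name="side"):
    im,d=grab(name);W=cloud(d,name);P=W[np.isfinite(W[...,2])]*1000
    a=np.deg2rad(-8.2);ex=np.array([np.cos(a),np.sin(a)]);ey=np.array([-np.sin(a),np.cos(a)])
    x=(P[:,:2]-[599.5,29.5])@ex-100;y=(P[:,:2]-[599.5,29.5])@ey;z=P[:,2]-155
    best=(0,0)
    for th in np.arange(0,100,.25):
        t=np.deg2rad(th);n=x*np.sin(t)+z*np.cos(t);u=x*np.cos(t)-z*np.sin(t)
        m=(abs(n-19)<2.5)&(u>-200)&(u<-20)&(abs(y)<128)
        best=max(best,(m.sum(),th))
    return im,best
E
python3 - <<'E'
from h import *
s=bot.state();print(s["tcp_pos"]*1000,s["ft_force"],s["wrist_torque"])
for n in("side","top"):print(n,lid(n)[1])
E
```

```text
[580.34614523  33.02214086 257.06248418] [ 1.47445965  6.00112206 -7.08159083] [ 1.19489535  0.10321166 -0.01454812]
side (np.int64(2246), np.float64(29.75))
top (np.int64(1469), np.float64(28.5))
```

Emit:
send_rows([
  {"x":0.055,"y":-0.008,"z":0.051,"spin":0},
  {"x":0.111,"y":-0.016,"z":0.099,"spin":0},
  {"x":0.17,"y":-0.025,"z":0.146,"spin":0},
  {"x":0.23,"y":-0.033,"z":0.189,"spin":0},
  {"x":0.293,"y":-0.042,"z":0.23,"spin":0},
  {"x":0.356,"y":-0.051,"z":0.267,"spin":0},
  {"x":0.422,"y":-0.06,"z":0.302,"spin":0},
  {"x":0.488,"y":-0.07,"z":0.334,"spin":0},
  {"x":0.488,"y":-0.07,"z":0.334,"spin":0},
])

```text
clock: 16.93
tcp_pos: [0.6289, 0.026, 0.2902]
orientation: [[-0.99, 0.141, -0.002], [0.141, 0.99, 0.001], [0.002, 0.0, -1.0]]
ft_force: [-1.1, 6.3, -3.9]
width: 0.308
grasp_force: 60.8
```

Emit:
send_rows([
  {"x":0.07,"y":-0.01,"z":0.029,"spin":0},
  {"x":0.139,"y":-0.02,"z":0.055,"spin":0},
  {"x":0.21,"y":-0.03,"z":0.078,"spin":0},
  {"x":0.28,"y":-0.04,"z":0.098,"spin":0},
  {"x":0.28,"y":-0.04,"z":0.098,"spin":0},
  {"x":0.28,"y":-0.04,"z":0.098,"spin":0},
  {"x":0.28,"y":-0.04,"z":0.098,"spin":0},
])

```text
clock: 17.52
tcp_pos: [0.6562, 0.0221, 0.2997]
orientation: [[-0.99, 0.141, -0.002], [0.141, 0.99, 0.001], [0.002, 0.001, -1.0]]
ft_force: [-1.0, 5.4, -4.3]
width: 0.31
grasp_force: 60.1
```

```bash
python3 - <<'E'
from h import *
s=bot.state();print(s["tcp_pos"]*1000,s["ft_force"],s["width"],s["q"])
print(lid("top")[1]);im,b=lid("side");print(b)
cv2.imwrite("pics/s4.png",im[:,:,::-1])
E
```

```text
[656.17118124  22.09048687 299.74653277] [-1.02600095  5.36426365 -4.26742021] 0.30962755531387803 [-0.5522659   0.36285776  0.61997716  1.36146909 -0.20940867  1.48472889
  1.48391111]
(np.int64(725), np.float64(57.75))
(np.int64(164), np.float64(50.75))
```

View pics/s4.png

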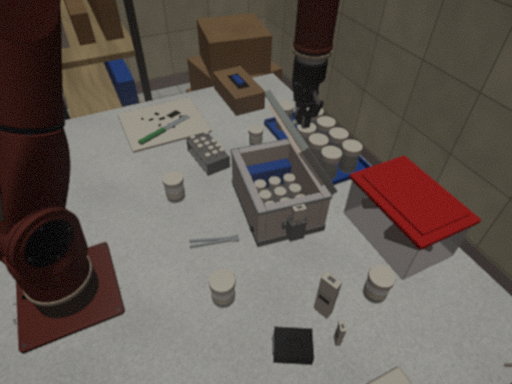

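The side view shows the lid open and held by the knob at about (305,120), the logger in the sleeve at (297,215), the dock empty at (293,345), and the bystanders undisturbed. The side camera sees the lid nearly edge-on, so I'll cross-check the angle with an independent plane fit from the top camera.

```bash
python3 - <<'E'
from h import *
im,d=grab("top");W=cloud(d,"top");P=W[np.isfinite(W[...,2])]*1000
a=np.deg2rad(-8.2);ex=np.array([np.cos(a),np.sin(a)]);ey=np.array([-np.sin(a),np.cos(a)])
x=(P[:,:2]-[599.5,29.5])@ex-100;y=(P[:,:2]-[599.5,29.5])@ey;z=P[:,2]-155
t=np.deg2rad(59);n=x*np.sin(t)+z*np.cos(t);u=x*np.cos(t)-z*np.sin(t)
m=(abs(n-17)<10)&(u>-190)&(u<-25)&(abs(y)<120)&(abs(y-5)>50)
Q=np.c_[x,y,z][m]
for _ in range(3):
    c=Q.mean(0);v=np.linalg.svd(Q-c,full_matrices=False)[2][2];r=(Q-c)@v;Q=Q[abs(r)<max(2.5*r.std(),1.5)]
v*=np.sign(v[2]);print(len(Q),v,np.degrees(np.arctan2(v[0],v[2])))
# front (upper) edge position
m=(abs(n-12)<15)&(abs(y)>50)&(abs(y)<120)&(z>120);k=np.argsort(-z[m])[:60]
print("edge x,z",np.median(x[m][k]),np.median(z[m][k]), "expect60",-200*.5+19*.866,200*.866+19*.5)
s=bot.state();print(s["tcp_pos"],s["grasp_force"],s["clock"])
E
```

```text
536 [0.85062908 0.00237315 0.52576091] 58.2804188395736
edge x,z -336.71707816738876 571.0918214765179 expect60 -83.54599999999999 182.7
[0.65606145 0.02214666 0.29968696] 60.071953071746975 17.6667
```

Emit:
send_rows([
  {"x":0.015,"y":-0.002,"z":0.004,"spin":0},
  {"x":0.03,"y":-0.004,"z":0.008,"spin":0},
  {"x":0.03,"y":-0.004,"z":0.008,"spin":0},
  {"x":0.03,"y":-0.004,"z":0.008,"spin":0},
  {"x":0.03,"y":-0.004,"z":0.008,"spin":0},
  {"x":0.03,"y":-0.004,"z":0.008,"spin":0},
])

```text
clock: 18.17
tcp_pos: [0.6588, 0.0218, 0.3004]
orientation: [[-0.99, 0.141, -0.003], [0.141, 0.99, 0.001], [0.003, 0.001, -1.0]]
ft_force: [-2.0, 5.9, -4.8]
width: 0.311
grasp_force: 59.9
```

```bash
python3 - <<'E'
from h import *
print(lid("top")[1]);s=bot.state();print(s["tcp_pos"],s["grasp_force"],s["ft_force"])
print(bot.close_job())
E
```

```text
(np.int64(700), np.float64(58.5))
[0.6588275  0.02175558 0.30045443] 59.9499249458313 [-1.53231614  6.42077347 -3.57577887]
the job is handed in; nothing more can be done
None
```

The logger is fully home in the sleeve and released, and the arm is still holding the lid open at about 60° (58.5° by the top camera, about 60° from the arm's position); I handed the job in at about 18 s.

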